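# Tip the vial block onto the photo stand

## Robot

A 6-joint arm with a two-finger parallel gripper is mounted at the origin on a cart in front of the work surface, level with it; the furniture and walls round the work are solid. World frame = base frame: x ahead of the robot, y to its left, z up, the work surface at z = 0. Lengths are in mm, angles in rad, forces in N, time in s.
With the tool pointing down it reaches from about 350 to 775 mm from the base axis. Payload 7.3 kg.
Tool frame: the origin (TCP) lies at the very end of the fingers, on their centre line; the grasp point (between the pads) lies 19 mm behind it; z points along the fingers, y is the line along which they close (so a half turn about z gives the same grasp; the last joint's range is limited). The gripper opens to 92 mm and grips with 3 to 60 N. Pads are 19 mm wide; open, the fingers measure 130 mm over their backs; the gripper's body (75 mm by 190 mm) begins 47 mm behind the grasp point.
Start: joints at [-1.339, 0.342, 1.524, -0, 1.275, -0.146], TCP at [193.683, -487.987, 226.741] pointing down, gripper open.
Joint ranges: [-2.53, 2.53], [-0.77, 2.02], [0.04, 2.7], [-1, 4.14], [0.28, 2.66], [-3.11, 3.11]. Speed limits (rad/s): [2.57, 2.57, 3.14, 3.14, 3.14, 3.14].

## Interface

Orientations are given as [roll, pitch, yaw] about the fixed x, y, z axes, in that order (R = Rz(yaw) Ry(pitch) Rx(roll)).
In Python, from plant import bot gives the robot as it stands.
- The arm moves only by the tool jog_arm, never from a script. Its argument "targets" is a list of rows, each an object with "xyz": the shift along the tool's x, y, z as a fraction of full scale, a list of three; "spin": the turn about the tool's z as a fraction of full scale. In form: [{"xyz": [x, y, z], "spin": spin}, ...]. A call has exactly 10 rows; each row shifts and turns the commanded pose from where the row before left it, along the tool's axes as they then stand; what a row does not reach is not made up. Full scale, the value 1, is 80 mm for a shift and 0.1 rad for a turn. A row lasts 1/8 s, in which the tool goes at most 62.5 mm and 10.7 degrees, less where a joint would pass 70% of its speed; a pose out of reach is approached as far as the arm can. A call with a number of a shift or a turn outside -1 to 1 is refused whole. A call with a gripper value outside its range is refused whole. "gripper" is the opening in per cent of the stroke, from 0 (shut) to 100 (fully open), set as the call begins (left out, the last holds). The fingers move at their own pace and stop on an object; the grip force is fixed at half the most. Time passes only in rows, so rows that do not move let the fingers close, or fill a call up. It gives the time, the measured TCP pose, the force, the opening and the grip force at its end, in the units of the state.
- bot.get_obs(): the state, without advancing time (a new reading comes with each control period).
- bot.capture(name): name is "scene" or "side" or "wrist"; returns the picture (480x640x3 uint8, blue, green, red); there is no depth.
- bot.get_calibration(name): a dict with "vfov" (degrees; the focal length in pixels is half the picture's height over the tangent of half this angle, whatever the lens; pixels are square), "cx", "cy" (the principal point, pixels), "eye" and "rotation" of the camera in the world. Camera axes: x right, y down, z forward; pixel columns grow to the right and rows downward; lengths in mm; the calibration is good to about 2 mm. A picture is of the moment at which its call begins: read the wrist's pose just before it. get_calibration takes no time and is no camera call; for the wrist camera it gives the pose at the moment of the call.
- bot.close_job(): hands the job in; it is judged then, once.
The state is a dict: "time": time; "joint_positions": joint angles; "dq": joint speeds; "tau": joint torques, N m; "tool_pos": TCP position; "tcp_rot": TCP orientation; "contact_force": force on the tool from outside, world axes, zero at the start; "moment": the same for the moment, N m; "grip_width": finger opening in mm; "finger_force": force on a finger pad.
Only numpy, scipy, OpenCV 4.12 (cv2) and the standard library are available. Lean on these libraries where they do the work, as an engineer would, in place of code of your own. Each camera call takes 0.05 s, during which the arm holds its last target. There are 200 camera calls.

## Task

The vial block stands on the desk in front of the photo stand with its wells facing the robot. Push it squarely against the front edge of the stand's raised base and tip it over that edge, so that it comes to lie on the base with its wells facing up, then push it back until it sits flush against the back rail, wholly between the base's two sides. Do not touch the camera head with anything, and leave the tip box and the hand control beside it where they stand.

Things in the scene. Friction and masses are not known exactly. Their poses are not given: they have to be found in the camera images.
- photo_stand: fixed photo stand. Origin: middle of its base's front edge, at desk height; x points back, y left along the front edge, z up. Grey base plate: x 0 to 210 mm, y -120 to +120 mm, 12 mm thick, so its front edge is a step 12 mm high. Behind the back rail a 32 mm steel column at x 187 mm carries the camera head
- rail (a point): middle of the front face of the aluminium back rail, at its foot on the base: x 150 mm, z 12 mm in the stand's frame, axes as the stand's. The rail is 200 mm long along y, 12 mm thick, 45 mm high above the base
- camera_head: flat black lamp panel with a grey camera on top, fixed over the base; origin and axes are the stand's. Panel: x 20 to 150, y -75 to +75, z 212 to 240 mm; camera: x 52 to 118 mm, up to z 310 mm. A tool held upright cannot work above the base: lean it back towards the robot by 30 to 45 degrees
- head_front (a point): middle of the front lower edge of the camera head: x 20 mm, z 212 mm in the stand's frame
- vial_block: loose grey block with 6 mm black end plates, 90 mm (its x) by 120 (its y) by 110 (its z), 0.35 to 0.65 kg, too wide to grasp. Origin: centre of its underside at the start. Its -x face, towards the robot, has six blind wells 20 mm wide, 30 mm deep, in rows 32 and 78 mm above the underside at y -38, 0, +38 mm; the top 20 mm of that face are plain
- block_centre (a point): centre of the vial block, axes as the block's. Start: 55 mm above the desk, +x face about 10 to 35 mm before the front edge, up to 15 degrees off square, 20 mm off centre. Tipped: its x axis points down, its z axis to the rail, 90 mm high, 110 mm deep; done: 95 mm behind the front edge, 57 mm above the desk. It balances about 50 degrees over, then falls on by itself
- tip_box: bystander: blue tip box with a clear lid, 45 x 60 x 48 mm, loose, on the desk to the right of the stand; origin at the centre of its underside
- control_stick: bystander: upright cream hand control (round stick), 37 mm wide, 83 mm high, loose, on the desk to the left of the stand; origin at the centre of its underside

How it is judged:
By the outcome, as a careful person would: the job done as asked, in the order asked, and still so for the second after the job is handed in, with the robot touching nothing.
It also fails if it takes over 48 s, if anything falls off the work surface, if the arm or the gripper's body presses on something with over 40 N, if the wrist force passes 120 N, or if a joint passes its speed limit or range.

## Working session

There is one attempt and no reset: what is moved stays moved. The work goes in short steps, Python scripts to look and compute and a tool call to move; the robot and the scene stay as the last step left them, time stands still between calls to the robot, and variables do not carry over. Pictures are saved under pics/ and viewed, at most 10 in all, crops included, and the job is handed in when it is done.

Besides the shell and the picture viewer there is one more tool, called after "Call:" by a JSON object that holds its "method" and its "body", one argument or row to a line. jog_arm: Moves the arm, as the interface text tells. Shift numbers are shares of 80 mm and turn numbers shares of 0.1 rad, none past 1 either way. Its arguments: {"type":"object","properties":{"targets":{"type":"array","items":{"type":"object","properties":{"xyz":{"type":"array","items":{"type":"number"}},"spin":{"type":"number"}}}},"gripper":{"type":"number"}},"required":["targets"]}

```bash
mkdir -p pics; ls; cat > h.py <<'E'
import numpy as np,cv2
from plant import bot
from scipy.spatial.transform import Rotation as Rn
def ray(c,u,v):
    f=240/np.tan(np.radians(c['vfov'])/2)
    d=np.array(c['rotation'])@np.array([(u-c['cx'])/f,(v-c['cy'])/f,1]);return np.array(c['eye']),d
def onz(c,u,v,z):
    e,d=ray(c,u,v);return (e+d*(z-e[2])/d[2]).round(1)
def proj(c,p):
    f=240/np.tan(np.radians(c['vfov'])/2)
    q=np.array(c['rotation']).T@(np.array(p)-np.array(c['eye']));return (f*q[:2]/q[2]+[c['cx'],c['cy']]).round(1)
E
python3 - <<'E'
from h import *
o=bot.get_obs();print(o)
print([x for x in dir(bot) if x[0]!='_'])
for n in("scene","side"):
    c=bot.get_calibration(n);print(n,c)
    cv2.imwrite(f"pics/{n}0.png",bot.capture(n))
E
```

```text
pics
{'time': 0.0, 'joint_positions': array([-1.33899416e+00,  3.42709881e-01,  1.52502990e+00, -7.62423131e-06,
        1.27539029e+00, -1.45998509e-01]), 'dq': array([ 0.00032998, -0.00069055,  0.00010106,  0.00175553,  0.00102906,
       -0.0004908 ]), 'tau': array([-8.28577104e-04, -4.31244457e+01, -2.44216204e+01,  7.17143691e-02,
        5.60430670e-02, -1.42741069e-04]), 'tool_pos': array([ 193.58422038, -487.56374639,  226.04713008]), 'tcp_rot': array([-3.14007053e+00, -2.16451132e-04,  3.77802740e-01]), 'contact_force': array([-0.42610377, -0.73024177,  0.16469429]), 'moment': array([-0.00192559,  0.01009756,  0.02566155]), 'finger_force': 0.0, 'grip_width': 92.14864905699123}
['Unreachable', 'capture', 'close_job', 'get_calibration', 'get_obs']
scene {'vfov': 51.21311290664309, 'cx': 318.72175526774186, 'cy': 243.1014131524227, 'eye': array([188.63785994, 814.8295465 , 764.82729057]), 'rotation': array([-2.15394413, -0.01249209, -2.66668127])}
side {'vfov': 50.26752718273523, 'cx': 319.58370165783805, 'cy': 235.59907717444, 'eye': array([ 337.97945371, -823.38779942,  487.00406311]), 'rotation': array([-1.95149737, -0.01915694, -0.30402965])}
```

View pics/scene0.png

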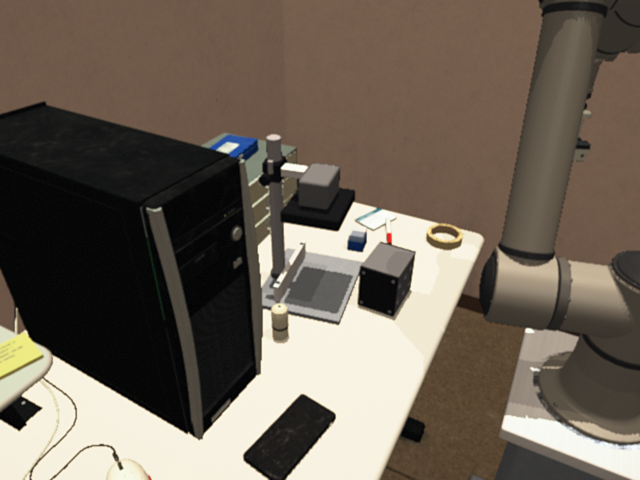

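View pics/side0.png

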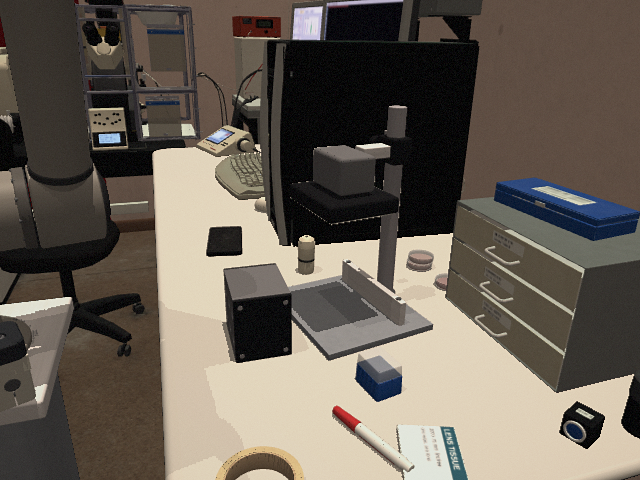

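```bash
sed -i "s/^def ray/def cal(n):\n    c=dict(bot.get_calibration(n));c['rotation']=Rn.from_euler('xyz',c['rotation']).as_matrix();return c\ndef ray/" h.py
python3 - <<'E'
import cv2,numpy as np
a=cv2.imread('pics/scene0.png')[225:345,255:425];b=cv2.imread('pics/side0.png')[230:370,215:440]
a=cv2.resize(a,None,fx=3.5,fy=3.5,interpolation=2);b=cv2.resize(b,None,fx=3.5,fy=3.5,interpolation=2)
cv2.imwrite('pics/a.png',a);cv2.imwrite('pics/b.png',b);print(a.shape,b.shape)
from h import *
for n in('scene','side'):
    c=cal(n);print(n,c['rotation'][:,2])
E
```

```text
(420, 595, 3) (490, 788, 3)
scene [ 0.3755725  -0.74550152 -0.55061127]
side [ 0.28472537  0.88369498 -0.37150324]
```

View pics/a.png

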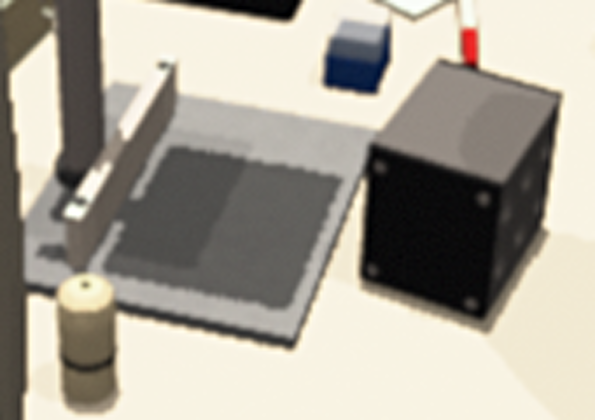

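View pics/b.png

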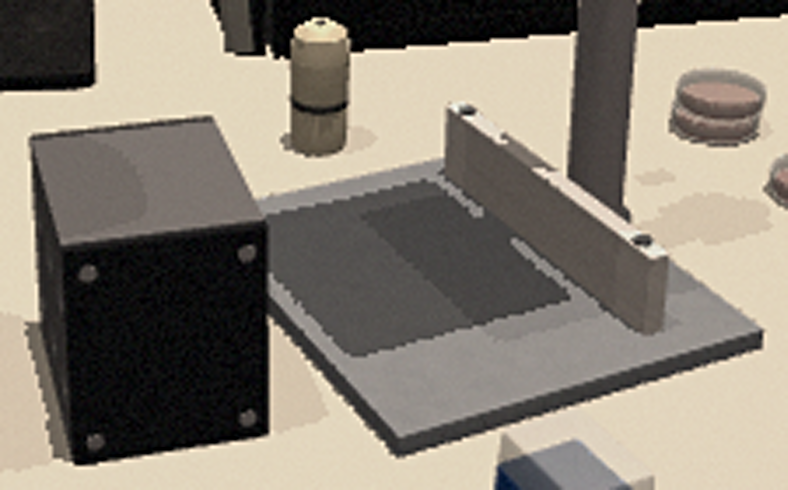

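```bash
python3 - <<'E'
from h import *
A=lambda x,y:(255+x/3.5,225+y/3.5); B=lambda x,y:(215+x/3.5,230+y/3.5)
s=cal('scene');d=cal('side')
print('block top scene',[onz(s,*A(*p),110) for p in[(440,60),(560,95),(500,186),(374,145)]])
print('block top side',[onz(d,*B(*p),110) for p in[(30,136),(212,118),(266,214),(64,245)]])
print('block bottom',[onz(d,*B(*p),0) for p in[(78,463),(268,433)]],[onz(s,*A(*p),0) for p in[(362,275),(487,320)]])
print('base FL',onz(s,*A(294,338),12),'edge',onz(s,*A(355,180),12),'FR',onz(d,*B(398,439),12),'BR',onz(d,*B(763,336),12), 'edge',onz(d,*B(275,310),12))
print('rail top',[onz(s,*A(*p),57) for p in[(66,213),(168,60),(80,218),(178,68)]],[onz(d,*B(*p),57) for p in[(445,103),(640,262),(667,258)]])
E
```

```text
block top scene [array([ 506.8, -145.7,  110. ]), array([ 421. , -143.8,  110. ]), array([422.5, -30.7, 110. ]), array([507.8, -33.5, 110. ])]
block top side [array([424.2, -29.9, 110. ]), array([513.5, -32.6, 110. ]), array([ 514.1, -137.4,  110. ]), array([ 423.8, -141.7,  110. ])]
block bottom [array([ 424.9, -144.4,    0. ]), array([ 512.8, -145.4,    0. ])] [array([510.3, -35.6,   0. ]), array([420.5, -32.5,   0. ])]
base FL [518.8  54.1  12. ] edge [ 550.9 -115.2   12. ] FR [ 563.7 -182.6   12. ] BR [ 766.7 -149.5   12. ] edge [538.6 -60.   12. ]
rail top [array([680.5,  61.4,  57. ]), array([ 709.1, -128.3,   57. ]), array([669.9,  61.6,  57. ]), array([ 697.6, -122.5,   57. ])] [array([672.9,  63.6,  57. ]), array([ 701.6, -136.8,   57. ]), array([ 716.1, -136.7,   57. ])]
```

Call:
{"method": "jog_arm", "body": {
  "targets": [
    {"xyz": [0,0,0],"spin": 0.7},
    {"xyz": [0,0,0],"spin": 0.7},
    {"xyz": [0,0,0],"spin": 0.7},
    {"xyz": [0.45,-0.6,0],"spin": 0},
    {"xyz": [0.45,-0.6,0],"spin": 0},
    {"xyz": [0.45,-0.6,0],"spin": 0},
    {"xyz": [0.45,-0.6,0],"spin": 0},
    {"xyz": [0.45,-0.6,0],"spin": 0},
    {"xyz": [0.45,-0.6,0],"spin": 0},
    {"xyz": [0.45,-0.6,0],"spin": 0}
  ],
  "gripper": 100
}}

```text
time: 1.35
tool_pos: [386.5, -112.8, 226.7]
tcp_rot: [3.141, -0.0, 0.167]
contact_force: [1.5, -0.5, 0.9]
grip_width: 91.8
finger_force: 0.0
```

```bash
cat >> h.py <<'E'
SO=np.array([541.2,-64.2,0]);SY=0.168;SR=Rn.from_euler('z',SY).as_matrix()
def st():
    o=bot.get_obs();print('t %.2f'%o['time'],'tcp',o['tool_pos'].round(1),'rot',np.round(o['tcp_rot'],3),'stand',(SR.T@(o['tool_pos']-SO)).round(1),'F',o['contact_force'].round(1),'q',o['joint_positions'].round(3))
E
python3 - <<'E'
from h import *
st();o=bot.get_obs();c=cal('wrist');T=Rn.from_euler('xyz',o['tcp_rot']).as_matrix()
print(T.T@(c['eye']-o['tool_pos']))
cv2.imwrite('pics/side1.png',cv2.resize(bot.capture('side')[:400,100:500],None,fx=1.5,fy=1.5))
E
```

```text
t 1.35 tcp [ 386.5 -112.8  226.7] rot [ 3.141 -0.     0.167] stand [-160.7  -22.   226.7] F [ 1.5 -0.5  0.9] q [-0.475  0.115  1.826 -0.     1.2    0.929]
[  69.9253307    -1.43912542 -157.39921829]
```

View pics/side1.png

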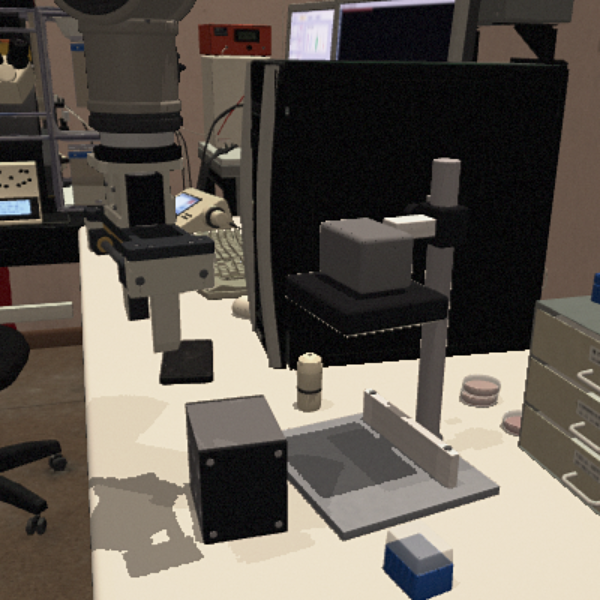

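Call:
{"method": "jog_arm", "body": {
  "targets": [
    {"xyz": [0,-0.05,0.71],"spin": 0},
    {"xyz": [0,-0.05,0.71],"spin": 0},
    {"xyz": [0,-0.05,0.71],"spin": 0},
    {"xyz": [0.1,0,0],"spin": 0},
    {"xyz": [0.1,0,0],"spin": 0},
    {"xyz": [0.1,0,0],"spin": 0},
    {"xyz": [0.1,0,0],"spin": 0},
    {"xyz": [0.1,0,0],"spin": 0},
    {"xyz": [0.1,0,0],"spin": 0},
    {"xyz": [0,0,0],"spin": 0}
  ]
}}

```text
time: 2.65
tool_pos: [432.2, -94.6, 56.4]
tcp_rot: [3.141, -0.001, 0.168]
contact_force: [-0.3, -0.2, 0.7]
grip_width: 92.0
finger_force: 0.0
```

```bash
python3 - <<'E'
from h import *
st()
a=cv2.resize(bot.capture('side')[210:370,200:400],None,fx=3,fy=3,interpolation=2);b=cv2.resize(bot.capture('scene')[220:340,300:400],None,fx=4,fy=4,interpolation=2)
im=np.zeros((480,1000,3),np.uint8);im[:,:600]=a;im[:,600:]=b;cv2.imwrite('pics/m2.png',im[:, :800])
E
```

```text
t 2.65 tcp [432.2 -94.6  56.4] rot [ 3.141e+00 -1.000e-03  1.680e-01] stand [-112.5  -11.8   56.4] F [-0.3 -0.2  0.7] q [-0.389  0.428  1.962  0.     0.751  1.013]
```

View pics/m2.png

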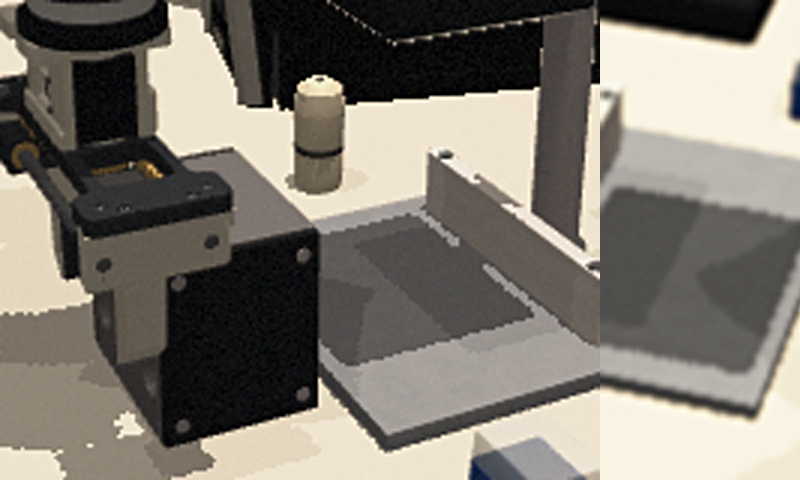

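Call:
{"method": "jog_arm", "body": {
  "targets": [
    {"xyz": [0.04,0,0],"spin": 0},
    {"xyz": [0.04,0,0],"spin": 0},
    {"xyz": [0.03,0,0],"spin": 0},
    {"xyz": [0.02,0,0],"spin": 0},
    {"xyz": [0.01,0,0],"spin": 0},
    {"xyz": [0.01,0,0],"spin": 0},
    {"xyz": [0.01,0,0],"spin": 0},
    {"xyz": [0.01,0,0],"spin": 0},
    {"xyz": [0,0,0],"spin": 0},
    {"xyz": [0,0,0],"spin": 0}
  ]
}}

```text
time: 4.0
tool_pos: [444.3, -92.6, 56.3]
tcp_rot: [3.142, 0.001, 0.168]
contact_force: [-4.7, -1.1, 1.2]
grip_width: 91.7
finger_force: 2.6
```

```bash
python3 - <<'E'
from h import *
st()
a=bot.capture('side')[200:370,200:400];cv2.imwrite('pics/m3.png',cv2.resize(a,None,fx=3.5,fy=3.5,interpolation=2))
E
```

```text
t 4.00 tcp [444.3 -92.6  56.3] rot [3.142e+00 1.000e-03 1.680e-01] stand [-100.3  -11.8   56.3] F [-4.7 -1.1  1.2] q [-3.740e-01  4.440e-01  1.930e+00 -1.000e-03  7.680e-01  1.029e+00]
```

View pics/m3.png

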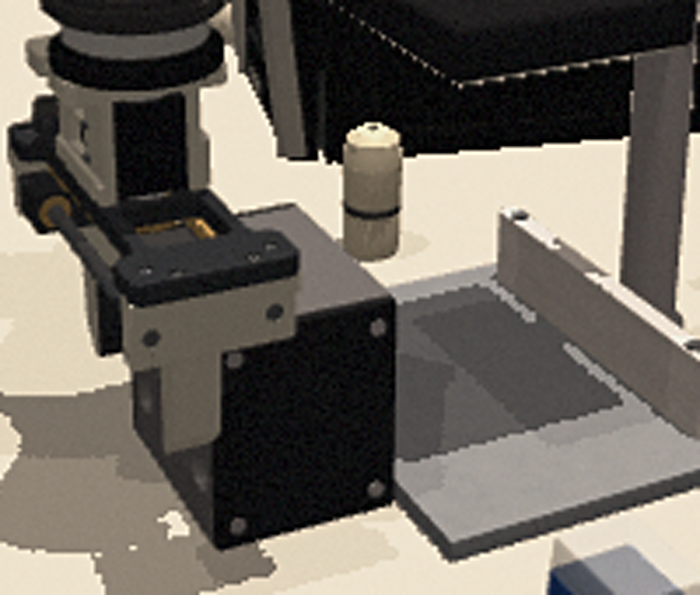

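```bash
python3 - <<'E'
import numpy as np
th=np.radians(np.arange(0,61,4));k=np.interp(np.degrees(th),[0,48,60],[51,46,25])
x=-90*np.cos(th)+k*np.sin(th)-10.3;z=12+90*np.sin(th)+k*np.cos(th)
for a in zip(np.degrees(th).round(),x.round(1),z.round(1),(np.diff(x,prepend=x[0])/80).round(3),(-np.diff(z,prepend=z[0])/80).round(3)):print(*a)
E
```

```text
0.0 -100.3 63.0 0.0 -0.0
4.0 -96.6 68.7 0.047 -0.072
8.0 -92.4 74.2 0.051 -0.068
12.0 -88.0 79.4 0.056 -0.065
16.0 -83.2 84.2 0.06 -0.061
20.0 -78.1 88.7 0.063 -0.056
24.0 -72.8 92.9 0.067 -0.052
28.0 -67.2 96.7 0.07 -0.047
32.0 -61.4 100.1 0.073 -0.043
36.0 -55.3 103.1 0.075 -0.038
40.0 -49.1 105.7 0.077 -0.033
44.0 -42.8 107.9 0.079 -0.027
48.0 -36.3 109.7 0.081 -0.022
52.0 -35.0 106.9 0.017 0.034
56.0 -34.1 104.5 0.011 0.03
60.0 -33.6 102.4 0.006 0.026
```

Call:
{"method": "jog_arm", "body": {
  "targets": [
    {"xyz": [-0.03,0,0],"spin": 0},
    {"xyz": [0,0,-0.085],"spin": 0},
    {"xyz": [0.03,0,0],"spin": 0},
    {"xyz": [0.047,0,-0.072],"spin": 0},
    {"xyz": [0.051,0,-0.068],"spin": 0},
    {"xyz": [0.056,0,-0.065],"spin": 0},
    {"xyz": [0.06,0,-0.061],"spin": 0},
    {"xyz": [0.063,0,-0.056],"spin": 0},
    {"xyz": [0.067,0,-0.052],"spin": 0},
    {"xyz": [0.07,0,-0.047],"spin": 0}
  ]
}}

```text
time: 5.3
tool_pos: [478.0, -86.8, 97.2]
tcp_rot: [3.141, -0.0, 0.168]
contact_force: [-3.4, -0.6, 2.8]
grip_width: 91.6
finger_force: 2.5
```

```bash
python3 - <<'E'
from h import *
st()
a=bot.capture('side')[150:370,200:420];cv2.imwrite('pics/m4.png',cv2.resize(a,None,fx=2.7,fy=2.7,interpolation=2))
E
```

```text
t 5.30 tcp [478.  -86.8  97.2] rot [ 3.141 -0.     0.168] stand [-66.1 -11.8  97.2] F [-3.4 -0.6  2.8] q [-0.338  0.423  1.806  0.     0.912  1.065]
```

View pics/m4.png

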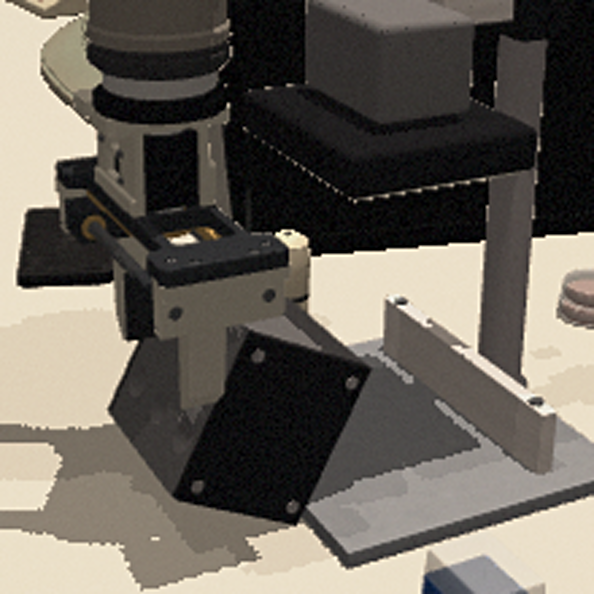

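```bash
python3 - <<'E'
from h import *
d=cal('side')
for p in[(20,-75,212),(20,75,212),(150,-75,212)]:print(p,proj(d,SO+SR@np.array(p)), (proj(d,SO+SR@np.array(p))-[200,150])*2.7)
E
```

```text
(20, -75, 212) [328.3 225.9] [346.41 204.93]
(20, 75, 212) [288.4 198.4] [238.68 130.68]
(150, -75, 212) [398.8 214.3] [536.76 173.61]
```

Call:
{"method": "jog_arm", "body": {
  "targets": [
    {"xyz": [0.073,0,-0.043],"spin": 0},
    {"xyz": [0.075,0,-0.038],"spin": 0},
    {"xyz": [0.077,0,-0.033],"spin": 0},
    {"xyz": [0.079,0,-0.027],"spin": 0},
    {"xyz": [0.065,0,-0.015],"spin": 0},
    {"xyz": [0.02,0,0.02],"spin": 0},
    {"xyz": [0.01,0,0.03],"spin": 0},
    {"xyz": [0,0,0],"spin": 0},
    {"xyz": [0,0,0],"spin": 0},
    {"xyz": [0,0,0],"spin": 0}
  ]
}}

```text
time: 6.6
tool_pos: [508.8, -81.7, 105.3]
tcp_rot: [3.142, -0.0, 0.168]
contact_force: [-0.1, -0.2, 0.3]
grip_width: 91.8
finger_force: 0.0
```

```bash
python3 - <<'E'
from h import *
st()
a=bot.capture('side')[150:370,200:420];cv2.imwrite('pics/m5.png',cv2.resize(a,None,fx=2.7,fy=2.7,interpolation=2))
E
```

```text
t 6.60 tcp [508.8 -81.7 105.3] rot [ 3.142 -0.     0.168] stand [-34.8 -11.8 105.3] F [-0.1 -0.2  0.3] q [-0.308  0.457  1.717 -0.     0.967  1.095]
```

View pics/m5.png

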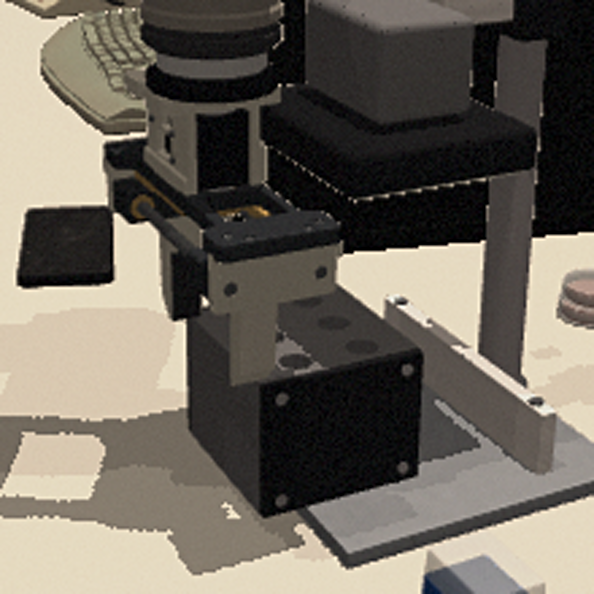

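Call:
{"method": "jog_arm", "body": {
  "targets": [
    {"xyz": [-0.56,0,0],"spin": 0},
    {"xyz": [-0.56,0,0],"spin": 0},
    {"xyz": [0,0,0],"spin": -1},
    {"xyz": [0,0,0],"spin": -1},
    {"xyz": [0,0,0],"spin": -1},
    {"xyz": [0,0,0],"spin": -1},
    {"xyz": [0,0,0],"spin": -1},
    {"xyz": [0,0,0],"spin": -1},
    {"xyz": [0,0,0],"spin": -1},
    {"xyz": [0,0,0],"spin": -1}
  ],
  "gripper": 0
}}

```text
time: 7.9
tool_pos: [420.6, -96.6, 105.4]
tcp_rot: [3.141, -0.0, 0.971]
contact_force: [-0.4, -0.6, -0.1]
grip_width: 0.7
finger_force: 0.0
```

Call:
{"method": "jog_arm", "body": {
  "targets": [
    {"xyz": [0,0,0],"spin": -1},
    {"xyz": [0,0,0],"spin": -1},
    {"xyz": [0,0,0],"spin": -1},
    {"xyz": [0,0,0],"spin": -1},
    {"xyz": [0,0,0],"spin": -1},
    {"xyz": [0,0,0],"spin": -1},
    {"xyz": [0,0,0],"spin": -1},
    {"xyz": [0,0,0],"spin": -0.7},
    {"xyz": [0,0,0],"spin": 0},
    {"xyz": [0,0,0],"spin": 0}
  ]
}}

```text
time: 9.15
tool_pos: [420.6, -96.6, 105.3]
tcp_rot: [3.141, 0.0, 1.736]
contact_force: [-0.6, 0.5, 0.8]
grip_width: 0.3
finger_force: 0.0
```

```bash
python3 - <<'E'
from h import *
st()
c=cal('side');im=bot.capture('side');cv2.imwrite('pics/x6.png',im)
# near end-plate: largest dark region near the expected block outline
exp={p:proj(c,SO+SR@np.array(p)) for p in[(-12,-71,102),(98,-71,102),(-12,-71,12),(98,-71,12)]};print(exp)
g=im.max(2);m=((g<45)*255).astype(np.uint8);m[:,:200]=0;m[:270]=0
k=max(cv2.findContours(m,0,1)[0],key=cv2.contourArea);print(cv2.contourArea(k),cv2.approxPolyDP(k,4,True)[:,0].tolist())
E
```

```text
t 9.15 tcp [420.6 -96.6 105.3] rot [3.141 0.    1.736] stand [-124.4  -11.8  105.3] F [-0.6  0.5  0.8] q [-0.404  0.328  1.938 -0.     0.876 -0.569]
{(-12, -71, 102): array([307.5, 293.2]), (98, -71, 102): array([366.7, 279.9]), (-12, -71, 12): array([306.9, 341.6]), (98, -71, 12): array([363.9, 326.3])}
2767.0 [[354, 279], [296, 293], [298, 341], [354, 325]]
```

Call:
{"method": "jog_arm", "body": {
  "targets": [
    {"xyz": [0,-0.26,0],"spin": 0},
    {"xyz": [0,0,0.59],"spin": 0},
    {"xyz": [0,0,0.59],"spin": 0},
    {"xyz": [0,0.09,0],"spin": 0},
    {"xyz": [0,0.09,0],"spin": 0},
    {"xyz": [0,0.09,0],"spin": 0},
    {"xyz": [0,0.09,0],"spin": 0},
    {"xyz": [0,0.09,0],"spin": 0},
    {"xyz": [0,0.09,0],"spin": 0},
    {"xyz": [0,0,0],"spin": 0}
  ]
}}

```text
time: 10.45
tool_pos: [443.9, -93.0, 12.3]
tcp_rot: [3.139, 0.002, 1.738]
contact_force: [-1.5, 1.1, 7.1]
grip_width: 0.6
finger_force: 0.0
```

```bash
cat >> h.py <<'E'
def blk(name):
    c=cal('side');im=bot.capture('side');cv2.imwrite(f'pics/{name}.png',im)
    m=((im.max(2)<45)*255).astype(np.uint8);m[:,:200]=0;m[:270]=0
    k=max(cv2.findContours(m,0,1)[0],key=cv2.contourArea);P=cv2.approxPolyDP(k,4,True)[:,0]
    print(cv2.contourArea(k))
    for p in P:print(p,*[(SR.T@(onz(c,*p,z)-SO)).round(1) for z in(102,12)])
E
python3 - <<'E'
from h import *
st();blk('x7')
E
```

```text
t 10.45 tcp [443.9 -93.   12.3] rot [3.139e+00 2.000e-03 1.738e+00] stand [-100.8  -12.1   12.3] F [-1.5  1.1  7.1] q [-0.376  0.525  1.968 -0.     0.646 -0.543]
2740.5
[362 278] [ 94.5 -61.6 102. ] [193.1  91.1  12. ]
[304 291] [-13.9 -62.2 102. ] [59.4 90.3 12. ]
[305 339] [ -71.3 -186.2  102. ] [-11.4 -62.7  12. ]
[361 323] [  18.3 -183.5  102. ] [ 99.1 -59.4  12. ]
```

```bash
python3 - <<'E'
import cv2
a=cv2.imread('pics/x7.png')[170:370,210:400];cv2.imwrite('pics/m7.png',cv2.resize(a,None,fx=3,fy=3,interpolation=2))
E
```

```text
(no output)
```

View pics/m7.png

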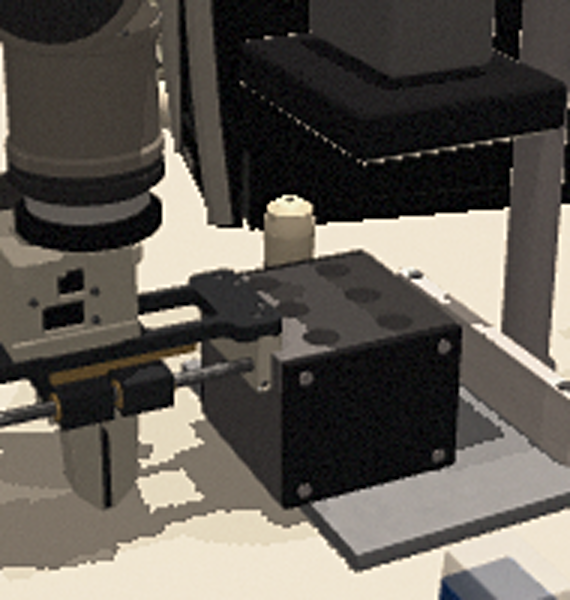

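Call:
{"method": "jog_arm", "body": {
  "targets": [
    {"xyz": [0,0,-0.07],"spin": 0},
    {"xyz": [0,0.07,0],"spin": 0},
    {"xyz": [0,0.07,0],"spin": 0},
    {"xyz": [0,0.07,0],"spin": 0},
    {"xyz": [0,0.07,0],"spin": 0},
    {"xyz": [0,0.07,0],"spin": 0},
    {"xyz": [0,0.07,0],"spin": 0},
    {"xyz": [0,0.07,0],"spin": 0},
    {"xyz": [0,0,0],"spin": 0},
    {"xyz": [0,0,0],"spin": 0}
  ]
}}

```text
time: 11.75
tool_pos: [481.9, -86.5, 16.7]
tcp_rot: [3.14, 0.001, 1.738]
contact_force: [-1.0, -0.1, -0.4]
grip_width: 0.5
finger_force: 0.0
```

```bash
python3 - <<'E'
from h import *
st();blk('x8')
E
```

```text
t 11.75 tcp [481.9 -86.5  16.7] rot [3.140e+00 1.000e-03 1.738e+00] stand [-62.2 -12.   16.7] F [-1.  -0.1 -0.4] q [-0.334  0.56   1.865  0.     0.715 -0.501]
2595.5
[382 274] [133.9 -62.9 102. ] [241.7  89.5  12. ]
[325 286] [ 24.4 -61.  102. ] [106.7  91.7  12. ]
[325 333] [ -40.1 -184.6  102. ] [ 27.  -60.8  12. ]
[379 319] [  47.6 -185.4  102. ] [135.2 -61.7  12. ]
```

Call:
{"method": "jog_arm", "body": {
  "targets": [
    {"xyz": [0,0.04,0],"spin": 0},
    {"xyz": [0,0.04,0],"spin": 0},
    {"xyz": [0,0.03,0],"spin": 0},
    {"xyz": [0,0.03,0],"spin": 0},
    {"xyz": [0,0.015,0],"spin": 0},
    {"xyz": [0,0.01,0],"spin": 0},
    {"xyz": [0,0.01,0],"spin": 0},
    {"xyz": [0,0.005,0],"spin": 0},
    {"xyz": [0,0,0],"spin": 0},
    {"xyz": [0,0,0],"spin": 0}
  ]
}}

```text
time: 13.05
tool_pos: [495.5, -84.0, 16.4]
tcp_rot: [3.142, 0.0, 1.738]
contact_force: [-2.5, -0.5, -0.6]
grip_width: 0.5
finger_force: 0.0
```

```bash
python3 - <<'E'
from h import *
st();blk('x9')
E
```

```text
t 13.05 tcp [495.5 -84.   16.4] rot [3.142 0.    1.738] stand [-48.4 -11.8  16.4] F [-2.5 -0.5 -0.6] q [-0.32   0.577  1.828 -0.     0.736 -0.487]
2555.0
[388 272] [147.7 -60.7 102. ] [258.7  92.1  12. ]
[333 284] [ 39.7 -60.3 102. ] [125.5  92.6  12. ]
[332 331] [ -29.  -184.3  102. ] [ 40.7 -60.4  12. ]
[386 317] [  59.9 -185.   102. ] [150.5 -61.2  12. ]
```

Call:
{"method": "jog_arm", "body": {
  "targets": [
    {"xyz": [0,0.005,0],"spin": 0},
    {"xyz": [0,0.005,0],"spin": 0},
    {"xyz": [0,0.005,0],"spin": 0},
    {"xyz": [0,0.005,0],"spin": 0},
    {"xyz": [0,0.005,0],"spin": 0},
    {"xyz": [0,0,0],"spin": 0},
    {"xyz": [0,0,0],"spin": 0},
    {"xyz": [0,0,0],"spin": 0},
    {"xyz": [0,0,0],"spin": 0},
    {"xyz": [0,0,0],"spin": 0}
  ]
}}

```text
time: 14.35
tool_pos: [497.5, -83.6, 16.5]
tcp_rot: [3.142, 0.0, 1.738]
contact_force: [-2.2, -0.4, -1.9]
grip_width: 0.6
finger_force: 0.0
```

```bash
python3 - <<'E'
from h import *
st();blk('x10')
E
```

```text
t 14.35 tcp [497.5 -83.6  16.5] rot [3.142 0.    1.738] stand [-46.4 -11.9  16.5] F [-2.2 -0.4 -1.9] q [-0.319  0.58   1.823 -0.     0.739 -0.486]
2542.5
[390 273] [148.6 -65.5 102. ] [259.9  86.3  12. ]
[335 283] [ 44.3 -58.5 102. ] [131.3  94.8  12. ]
[331 329] [ -27.9 -179.2  102. ] [ 42.1 -54.1  12. ]
[387 317] [  61.2 -185.7  102. ] [152.1 -62.   12. ]
```

Call:
{"method": "jog_arm", "body": {
  "targets": [
    {"xyz": [0,0.005,0],"spin": 0},
    {"xyz": [0,0.005,0],"spin": 0},
    {"xyz": [0,0.005,0],"spin": 0},
    {"xyz": [0,0.005,0],"spin": 0},
    {"xyz": [0,0,0],"spin": 0},
    {"xyz": [0,0,0],"spin": 0},
    {"xyz": [0,0,0],"spin": 0},
    {"xyz": [0,0,0],"spin": 0},
    {"xyz": [0,0,0],"spin": 0},
    {"xyz": [0,0,0],"spin": 0}
  ]
}}

```text
time: 15.65
tool_pos: [497.4, -83.5, 16.4]
tcp_rot: [-3.138, -0.001, 1.738]
contact_force: [-10.9, -2.9, 4.5]
grip_width: 0.3
finger_force: 0.0
```

```bash
python3 - <<'E'
from h import *
st();blk('x11')
for n in(8,9,10,11):
    im=cv2.imread(f'pics/x{n}.png');m=((im.max(2)<45)*255).astype(np.uint8);m[:,:200]=0;m[:270]=0
    k=max(cv2.findContours(m,0,1)[0],key=cv2.contourArea);print(n,cv2.minAreaRect(k),cv2.fitLine(k[(k[:,0,1]>k[:,0,1].max()-14)&(k[:,0,1]>295)&(k[:,0,0]<384)&(k[:,0,0]>338)],2,0,.01,.01)[:2].ravel())
E
```

```text
t 15.65 tcp [497.4 -83.5  16.4] rot [-3.138e+00 -1.000e-03  1.738e+00] stand [-46.5 -11.7  16.4] F [-10.9  -2.9   4.5] q [-3.18e-01  5.81e-01  1.82e+00 -1.00e-03  7.43e-01 -4.84e-01]
2537.5
[390 273] [148.6 -65.5 102. ] [259.9  86.3  12. ]
[335 283] [ 44.3 -58.5 102. ] [131.3  94.8  12. ]
[332 330] [ -27.8 -182.   102. ] [ 42.2 -57.6  12. ]
[387 317] [  61.2 -185.7  102. ] [152.1 -62.   12. ]
8 ((352.88824462890625, 303.2470703125), (47.073917388916016, 71.04472351074219), 77.47119140625) [ 0.96796256 -0.25109464]
9 ((359.58819580078125, 301.6470642089844), (47.073917388916016, 69.85161590576172), 77.47119140625) [ 0.96617377 -0.257892  ]
10 ((360.5843200683594, 301.3839111328125), (46.883724212646484, 69.63471221923828), 77.6192398071289) [ 0.96617377 -0.257892  ]
11 ((360.9706726074219, 301.3658142089844), (46.982784271240234, 68.84092712402344), 77.6609115600586) [ 0.96550155 -0.26039723]
```

Call:
{"method": "jog_arm", "body": {
  "targets": [
    {"xyz": [0,-0.02,0],"spin": 0},
    {"xyz": [0,-0.02,0],"spin": 0},
    {"xyz": [0,-0.05,0],"spin": 0},
    {"xyz": [0,-0.1,0],"spin": 0},
    {"xyz": [0,-0.25,0],"spin": 0},
    {"xyz": [0,-0.3,0],"spin": 0},
    {"xyz": [0,-0.3,0],"spin": 0},
    {"xyz": [0,-0.3,0],"spin": 0},
    {"xyz": [0,0,0],"spin": 0},
    {"xyz": [0,0,0],"spin": 0}
  ]
}}

```text
time: 16.95
tool_pos: [394.3, -101.5, 16.7]
tcp_rot: [3.14, 0.001, 1.737]
contact_force: [0.7, 0.7, -0.7]
grip_width: 0.0
finger_force: 0.0
```

```bash
python3 - <<'E'
from h import *
st();blk('x12')
# bystanders: unchanged pixels?
a=cv2.imread('pics/side0.png').astype(int);b=cv2.imread('pics/x12.png').astype(int)
for n,(u0,u1,v0,v1) in dict(tip=(350,408,345,402),stick=(294,320,232,276)).items():print(n,abs(a-b)[v0:v1,u0:u1].mean().round(2))
# top face of block seen in scene: rail side line vs rail
s=cal('scene');im=bot.capture('scene');cv2.imwrite('pics/s12.png',im)
m=((im.max(2)<45)*255).astype(np.uint8);r=np.zeros_like(m);r[235:340,262:400]=m[235:340,262:400]
k=max(cv2.findContours(r,0,1)[0],key=cv2.contourArea);P=cv2.approxPolyDP(k,3,True)[:,0];print(cv2.contourArea(k))
for p in P:print(p,*[(SR.T@(onz(s,*p,z)-SO)).round(1) for z in(102,12)])
E
```

```text
t 16.95 tcp [ 394.3 -101.5   16.7] rot [3.140e+00 1.000e-03 1.737e+00] stand [-151.   -12.3   16.7] F [ 0.7  0.7 -0.7] q [-0.441  0.463  2.086  0.     0.59  -0.607]
2512.5
[390 273] [148.6 -65.5 102. ] [259.9  86.3  12. ]
[334 284] [ 41.2 -61.  102. ] [127.3  91.8  12. ]
[332 330] [ -27.8 -182.   102. ] [ 42.2 -57.6  12. ]
[387 317] [  61.2 -185.7  102. ] [152.1 -62.   12. ]
tip 15.76
stick 32.4
1565.0
[342 247] [ 37.5 -36.5 102. ] [  69.8 -167.1   12. ]
[334 264] [ 36.3  36.  102. ] [ 68.6 -84.8  12. ]
[339 269] [ 20.5  50.8 102. ] [ 50.5 -68.   12. ]
[286 259] [146.1  52.2 102. ] [193.2 -66.3  12. ]
[287 289] [105.4 154.2 102. ] [146.9  49.3  12. ]
[329 297] [ 13.8 151.3 102. ] [42.9 46.2 12. ]
[341 272] [ 13.2  60.1 102. ] [ 42.3 -57.4  12. ]
```

Call:
{"method": "jog_arm", "body": {
  "targets": [
    {"xyz": [0.425,0,0],"spin": 0},
    {"xyz": [0,0.36,0],"spin": 0},
    {"xyz": [0,0.36,0],"spin": 0},
    {"xyz": [0,0.36,0],"spin": 0},
    {"xyz": [0,0.15,0],"spin": 0},
    {"xyz": [0,0.04,0],"spin": 0},
    {"xyz": [0,0.02,0],"spin": 0},
    {"xyz": [0,0.01,0],"spin": 0},
    {"xyz": [0,0,0],"spin": 0},
    {"xyz": [0,0,0],"spin": 0}
  ]
}}

```text
time: 18.3
tool_pos: [490.0, -50.5, 16.5]
tcp_rot: [-3.141, 0.0, 1.738]
contact_force: [-0.2, 0.4, -0.6]
grip_width: 0.3
finger_force: 0.0
```

```bash
python3 - <<'E'
from h import *
st()
for n,f0,f1,b in[('tip side','side0','x12',(352,408,347,400)),('stick side','side0','x7',(296,318,234,262)),('tip scene','scene0','s12',(346,368,229,251)),('stick scene','scene0','s12',(269,290,301,342))]:
    a=cv2.imread(f'pics/{f0}.png');c=cv2.imread(f'pics/{f1}.png');u0,u1,v0,v1=b
    r=cv2.matchTemplate(c[v0-15:v1+15,u0-15:u1+15],a[v0:v1,u0:u1],5);_,s,_,l=cv2.minMaxLoc(r);print(n,round(s,3),l[0]-15,l[1]-15)
E
```

```text
t 18.30 tcp [490.  -50.5  16.5] rot [-3.141  0.     1.738] stand [-48.2  22.1  16.5] F [-0.2  0.4 -0.6] q [-0.258  0.565  1.856 -0.     0.721 -0.425]
tip side 0.999 0 0
stick side 0.868 0 0
tip scene 1.0 0 0
stick scene 1.0 0 0
```

Bystanders are unmoved. Now the gentle left-side nudge.

Call:
{"method": "jog_arm", "body": {
  "targets": [
    {"xyz": [0,0.008,0],"spin": 0},
    {"xyz": [0,0.008,0],"spin": 0},
    {"xyz": [0,0.006,0],"spin": 0},
    {"xyz": [0,0.006,0],"spin": 0},
    {"xyz": [0,0.006,0],"spin": 0},
    {"xyz": [0,0,0],"spin": 0},
    {"xyz": [0,0,0],"spin": 0},
    {"xyz": [0,0,0],"spin": 0},
    {"xyz": [0,0,0],"spin": 0},
    {"xyz": [0,0,0],"spin": 0}
  ]
}}

```text
time: 19.55
tool_pos: [491.6, -49.9, 16.2]
tcp_rot: [-3.139, -0.001, 1.738]
contact_force: [-7.1, -1.5, 2.0]
grip_width: 0.7
finger_force: 0.0
```

```bash
python3 - <<'E'
from h import *
st()
E
```

```text
t 19.55 tcp [491.6 -49.9  16.2] rot [-3.139e+00 -1.000e-03  1.738e+00] stand [-46.5  22.4  16.2] F [-7.1 -1.5  2. ] q [-2.560e-01  5.680e-01  1.849e+00 -1.000e-03  7.260e-01 -4.230e-01]
```

Call:
{"method": "jog_arm", "body": {
  "targets": [
    {"xyz": [0,-0.02,0],"spin": 0},
    {"xyz": [0,-0.02,0],"spin": 0},
    {"xyz": [0,-0.05,0],"spin": 0},
    {"xyz": [0,-0.1,0],"spin": 0},
    {"xyz": [0,-0.25,0],"spin": 0},
    {"xyz": [0,-0.3,0],"spin": 0},
    {"xyz": [0,-0.3,0],"spin": 0},
    {"xyz": [0,-0.3,0],"spin": 0},
    {"xyz": [0,0,0],"spin": 0},
    {"xyz": [0,0,0],"spin": 0}
  ]
}}

```text
time: 20.8
tool_pos: [388.2, -68.1, 16.7]
tcp_rot: [3.14, 0.001, 1.737]
contact_force: [0.1, 0.3, -0.7]
grip_width: 0.6
finger_force: 0.0
```

```bash
python3 - <<'E'
from h import *
st();blk('x13')
print(bot.close_job())
E
```

```text
t 20.80 tcp [388.2 -68.1  16.7] rot [3.140e+00 1.000e-03 1.737e+00] stand [-151.5   21.8   16.7] F [ 0.1  0.3 -0.7] q [-0.369  0.448  2.12  -0.     0.571 -0.535]
2518.0
[389 272] [149.3 -61.4 102. ] [260.7  91.3  12. ]
[334 284] [ 41.2 -61.  102. ] [127.3  91.8  12. ]
[334 331] [ -26.6 -185.5  102. ] [ 43.8 -61.8  12. ]
[387 317] [  61.2 -185.7  102. ] [152.1 -62.   12. ]
the job is handed in; nothing more can be done
None
```

Handed in at 20.8 s: the block lies wells-up on the base, flush against the back rail to about 2 mm by the cameras and between the base's sides; the camera head was never approached closely, the tip box and hand control have not moved, and the final push was made with the gripper's body at up to about 11 N, because the jog commands cannot tilt the tool.

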